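Pack the core logger's kit tray

ROBOT

A 6-joint arm with a two-finger parallel gripper is mounted at the origin on the work surface. World frame = base frame: x ahead of the robot, y to its left, z up, the work surface at z = 0. Lengths are in m, angles in rad, forces in N, time in s.
With the tool pointing down it reaches from about 0.25 to 0.8 m from the base axis. Payload 8.5 kg.
Tool frame: the origin (TCP) lies midway between the tips of the shut fingers; the grasp point (between the pads) lies 19 mm behind it; z points along the fingers, y is the direction in which the jaws open and shut (so a half turn about z gives the same grasp; the last joint's range is limited). The gripper opens to 85 mm and grips with 20 to 120 N. Pads are 22 mm wide; open, the fingers measure 114 mm over their backs; the gripper's body (76 mm by 85 mm) begins 54 mm behind the grasp point. The pads swing forward as they close: fully open they stand 13 mm farther back than shut.
Start: joints at [-1.232, 0.238, -0.013, 1.319, 0, 1.571], TCP at [0.174, -0.495, 0.231] pointing down, gripper open.
Joint ranges: [-2.66, 2.66], [-1.03, 1.9], [-1.14, 1.46], [-1.82, 2.27], [-1.45, 1.34], [-3.14, 3.14]. Speed limits (rad/s): [2.22, 2.22, 2.79, 3.14, 3.14, 3.14].

INTERFACE

Orientations are given as a unit quaternion [w, x, y, z].
In Python, from rig import env gives the robot as it stands.
- The arm moves only by the tool move_arm, never from a script. Its argument "plan" is a list of rows, each a list of 7 numbers: the shift along the world's x, y, z in units of 30 mm (1.0 is 30 mm), then the turn, a rotation vector about the world's x, y, z in units of 8 degrees (1.0 is 8 degrees), then the finger opening in mm, from 0 to 85.4. A call has 1 to 8 rows; each row shifts and turns the commanded pose from where the row before left it; what a row does not reach is not made up. A row lasts 1/10 s, in which the tool goes at most 50 mm and 8.59 degrees, less where a joint would pass 70% of its speed; a pose out of reach is approached as far as the arm can. A call is refused whole if a number of a shift passes 1 or a number of a turn 1, either way. A call with a gripper value outside its range is refused whole. The fingers move at their own pace and stop on an object; "newtons" is the grip in N (left out, the last holds). Time passes only in rows, so rows that do not move let the fingers close. It gives the time, the measured TCP pose, the force and the opening at its end, in the units of the state.
- env.observe(): the state, without advancing time (a new reading comes with each control period).
- env.get_image(name): name is "scene" or "top"; returns the picture (384x512x3 uint8, blue, green, red); there is no depth.
- env.get_calibration(name): a dict with "fx", "fy", "cx", "cy" (pixels), "extrinsics" (4x4, takes a point from world to camera coordinates). Camera axes: x right, y down, z forward; pixel columns grow to the right and rows downward; lengths in m; the calibration is good to about 2 mm. A picture is of the moment at which its call begins. get_calibration takes no time and is no camera call.
- env.sign_off(): hands the job in, once; it reports no verdict.
The state is a dict: "clock": time; "joints": joint angles; "joint_velocities": joint speeds; "joint_efforts": joint torques, N m; "eef_pos": TCP position; "ee_rot": TCP orientation; "force": force on the tool from outside, world axes, zero at the start; "ft_torque": the same for the moment, N m; "width": opening from 0.0 (shut) to 1.0 (fully open).
Only numpy, scipy, OpenCV 4.12 (cv2) and the standard library are available. Lean on these libraries where they do the work, as an engineer would, in place of code of your own. Each camera call takes 0.05 s, during which the arm holds its last target. There are 200 camera calls.

TASK

Pack the logger's field kit: lay the hand lens, the small splitter wedge, the marker holder and the short magnet bar flat in the kit tray, each down in the recess cut to its own outline, and do not drop the glass lens. The big wedge and the long magnet bar look the same but belong to the bench: leave them where they lie.

Things in the scene. Friction and masses are not known exactly. Their poses are not given: they have to be found in the camera images.
- brass_lens: Brass-cased folding hand lens, folded and lying flat: brass plan outline with straight sides and round ends, 52 (x) x 30 (y) x 22 mm high, small round glass window and a rivet on top, 90 g. Origin: centre of its underside; x along its length, z up. Straight sides to grip: the middle 22 mm.
- kit_wedge: The smaller of two grey nylon core splitter wedges, on its side, so wedge-shaped from above: 84 mm long, 34 mm wide at the head, 28 mm high, 70 g. Origin: centre of its length, on the underside; +x points to the tip, z up. The head is parallel-sided (34 mm) from x = -42 to -2 mm, then tapers to 6 mm at x = +42 mm. Grip: x = -16 mm, across y.
- marker_holder: Red plastic holder for a marking crayon, lying flat: square-section barrel 22 x 22 mm, 78 mm long, then a black nose and a white crayon tip; 105 mm over all, 50 g. Origin: middle of the over-all length, on the underside; +x points to the crayon tip, z up. Barrel from x = -52 to +25 mm; grip it at about x = -10 mm across y.
- kit_bar: The shorter of two copper magnet bars with steel end caps: 60 (x) x 20 (y) x 20 mm high, 190 g. Origin: centre of its underside; x along its length, z up. It is not magnetic to anything here.
- lens_insert: Fixed black insert, 138 (x) x 70 (y) x 9 mm, in the low aluminium kit tray; four stand side by side along y, in any order, tops and tray rim level 12 mm above the table. Recess 6 mm deep, centred: 68 (x) x 46 (y) mm with cut corners (12 mm), for the hand lens. Origin: centre of its underside, 3 mm above the table; recess floor 3 mm above the origin; z up.
- wedge_insert: Fixed black insert, 138 (x) x 70 (y) x 9 mm, in the low aluminium kit tray; four stand side by side along y, in any order, tops and tray rim level 12 mm above the table. Recess 6 mm deep, centred: 50 mm wide from x = -50 to +2 mm, narrowing to 20 mm at +50; takes the small wedge only with tip to +x. Origin: centre of its underside, 3 mm above the table; recess floor 3 mm above the origin; z up.
- marker_insert: Fixed black insert, 138 (x) x 70 (y) x 9 mm, in the low aluminium kit tray; four stand side by side along y, in any order, tops and tray rim level 12 mm above the table. Recess 6 mm deep, centred: a long plain rectangle, 121 (x) x 38 (y) mm, for the marker holder (either end first). Origin: centre of its underside, 3 mm above the table; recess floor 3 mm above the origin; z up.
- bar_insert: Fixed black insert, 138 (x) x 70 (y) x 9 mm, in the low aluminium kit tray; four stand side by side along y, in any order, tops and tray rim level 12 mm above the table. Recess 6 mm deep, centred: a short plain rectangle, 76 (x) x 36 (y) mm, for the short magnet bar (either end first). Origin: centre of its underside, 3 mm above the table; recess floor 3 mm above the origin; z up.
- bench_wedge: Look-alike that stays: the larger grey nylon wedge, 118 mm long, 52 mm wide at the head, 28 mm high, lying on its side. Origin: centre of its length, on the underside; +x points to the tip.
- bench_bar: Look-alike that stays: the longer copper magnet bar with steel end caps, 105 (x) x 20 (y) x 20 mm high. Origin: centre of its underside; x along its length.
There are look-alikes about, which are no part of the job. Leave any blue or purple look-alike of the brass_lens alone.

How it is judged:
At the end, for the whole second after the job is handed in: Lens, small wedge, marker holder and short bar each lie in their own recess: within 13 mm of the insert's centre in x and y, less than 2 mm above its floor, tilt under 0.05 rad, released, at rest. Big wedge and long bar lie flat within 25 mm of their starts (x of brass_lens in the frame of lens_insert between -0.013 and 0.013 m and y of brass_lens in the frame of lens_insert between -0.013 and 0.013 m and z of brass_lens in the frame of lens_insert between 0 and 0.005 m and angle between each of brass_lens, kit_wedge, marker_holder, kit_bar's own z axis and vertical below 0.05 rad and linear speed of each of brass_lens, kit_wedge, marker_holder, kit_bar, bench_wedge, bench_bar below 0.02 m/s and angular speed of each of brass_lens, kit_wedge, marker_holder, kit_bar below 0.3 rad/s and x of kit_wedge in the frame of wedge_insert between -0.013 and 0.013 m and y of kit_wedge in the frame of wedge_insert between -0.013 and 0.013 m and z of kit_wedge in the frame of wedge_insert between 0 and 0.005 m and x of marker_holder in the frame of marker_insert between -0.013 and 0.013 m and y of marker_holder in the frame of marker_insert between -0.013 and 0.013 m and z of marker_holder in the frame of marker_insert between 0 and 0.005 m and x of kit_bar in the frame of bar_insert between -0.013 and 0.013 m and y of kit_bar in the frame of bar_insert between -0.013 and 0.013 m and z of kit_bar in the frame of bar_insert between 0 and 0.005 m and distance of each of bench_wedge, bench_bar from where it was at the start of the episode below 0.025 m and angle between each of bench_wedge, bench_bar's own z axis and vertical below 0.1 rad); the robot touches nothing.
It fails at once if the hand lens falls freely (moves faster than 0.8 m/s with no finger on it, a drop of about 3 cm) (linear speed of brass_lens above 0.8 m/s and contact force between the fingers and brass_lens below 0.05 N).
It fails at once if the big wedge is moved more than 40 mm (distance of bench_wedge from where it was at the start of the episode above 0.04 m).
It fails at once if the long bar is moved more than 40 mm (distance of bench_bar from where it was at the start of the episode above 0.04 m).
It also fails if it takes over 102 s, if anything falls off the work surface, if the arm or the gripper's body presses on something with over 40 N, if the wrist force passes 120 N, or if a joint passes its speed limit or range.

## Working session

There is one attempt and no reset: what is moved stays moved. The work goes in short steps, Python scripts to look and compute and a tool call to move; the robot and the scene stay as the last step left them, time stands still between calls to the robot, and variables do not carry over. Pictures are saved under pics/ and viewed, about 12 in all and at most 16, crops included, and the job is handed in when it is done.

Besides the shell and the picture viewer there is one more tool, called after "Request:" in YAML: its name, and indented under it one key for each argument. move_arm: Moves the arm, as the interface text tells. Its arguments: {"type":"object","properties":{"plan":{"type":"array","items":{"type":"array","items":{"type":"number"}}},"newtons":{"type":"number"}},"required":["plan"]}

```bash
ls; mkdir -p pics; python3 - <<'E'
from rig import env
import cv2,numpy as np
for n in("top","scene"):
    cv2.imwrite(f"pics/{n}0.png",cv2.resize(env.get_image(n),(800,600),interpolation=cv2.INTER_CUBIC))
    c=env.get_calibration(n);print(n,c["fx"],c["fy"],c["cx"],c["cy"]);print(np.round(c["extrinsics"],4))
    cv2.imwrite(f"pics/{n}_raw.png",env.get_image(n))
print(env.observe())
E
```

```text
pics
top 407.6944601695201 407.6944601695201 255.71626789237308 183.92809574696804
[[-0.0155 -0.9994 -0.0308 -0.0671]
 [-0.989   0.0199 -0.1467  0.5677]
 [ 0.1472  0.0282 -0.9887  0.9365]
 [ 0.      0.      0.      1.    ]]
scene 359.5539600523853 359.5539600523853 255.53190102854666 187.50172388954422
[[ 0.627   0.7788 -0.0188 -0.2885]
 [ 0.5406 -0.4523 -0.7093 -0.3049]
 [-0.5609  0.4346 -0.7046  1.2749]
 [ 0.      0.      0.      1.    ]]
{'clock': 0.2, 'joints': array([-1.23200112e+00,  2.38562579e-01, -1.39565457e-02,  1.31921734e+00,
        4.69039987e-05,  1.57079855e+00]), 'joint_velocities': array([-0.00081159, -0.00128296,  0.00172772, -0.00117198,  0.00010038,
       -0.000281  ]), 'joint_efforts': array([-4.73699820e-04, -5.38605595e+01,  3.46359980e+01,  1.39644122e-02,
        4.02837017e-06,  2.91230413e-05]), 'eef_pos': array([ 0.17440599, -0.49489129,  0.23090802]), 'ee_rot': array([-4.67292915e-04,  9.85686583e-01,  1.68587481e-01, -5.61322345e-05]), 'force': array([-0.9370847 , -0.40811752,  0.23876827]), 'ft_torque': array([ 0.00107897,  0.07113742, -0.01012316]), 'width': 1.001083301053604}
```

View pics/top0.png

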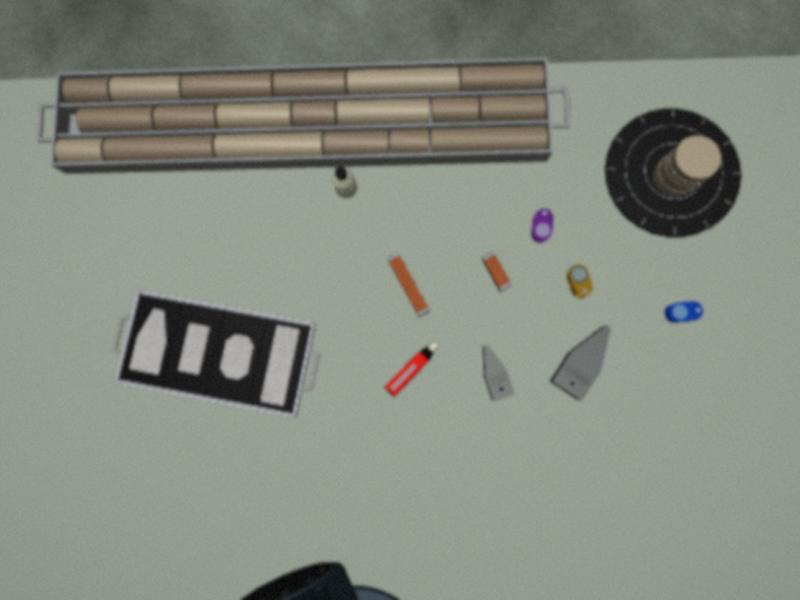

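View pics/scene0.png

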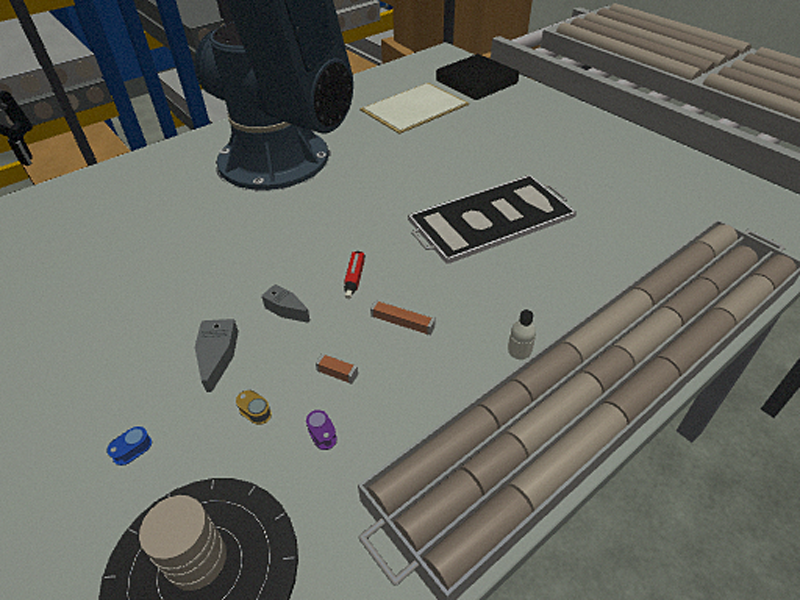

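The top view (800x600) shows the tray at left, centre (216,352). Its recesses from left to right are wedge (150,342), bar (194,348), lens (237,356) and marker (280,364).

- **Wedges:** (497,373) and (582,362). The first is smaller and fits the kit wedge.
- **Bars:** (497,271) and (409,284). The first is shorter and fits the kit bar.
- **Lenses:** brass (580,281), purple (542,225) and blue (684,312). The brass one is wanted.
- **Marker:** (411,369).

Next I measure these and confirm them in a crop.

```bash
cat > h.py <<'E'
import cv2,numpy as np
from rig import env
def px2w(n,uv,z):
    c=env.get_calibration(n);E=c["extrinsics"];R,t=E[:3,:3],E[:3,3]
    uv=np.atleast_2d(uv).astype(float)
    d=np.c_[(uv[:,0]-c["cx"])/c["fx"],(uv[:,1]-c["cy"])/c["fy"],np.ones(len(uv))]@R
    o=-R.T@t
    return (o+d*((z-o[2])/d[:,2])[:,None])[:,:2]
def rect(z,cnt,n="top"):
    w=px2w(n,cnt.reshape(-1,2),z).astype(np.float32)
    (c,s,a)=cv2.minAreaRect(w*1000); b=cv2.boxPoints((c,s,a))
    e=b[1]-b[0],b[2]-b[1]; e=max(e,key=np.linalg.norm)
    return np.round(c,1),np.round(sorted(s),1),round(np.degrees(np.arctan2(e[1],e[0]))%180,1)
def biggest(m,roi):
    x,y,w,h=roi; k=np.zeros_like(m);k[y:y+h,x:x+w]=m[y:y+h,x:x+w]
    cs,_=cv2.findContours(k,cv2.RETR_EXTERNAL,cv2.CHAIN_APPROX_NONE)
    return max(cs,key=cv2.contourArea)
E
python3 - <<'E'
from h import *
im=cv2.imread("pics/top_raw.png");g=cv2.GaussianBlur(im,(3,3),0).astype(int)
bg=np.median(im[230:320,220:480].reshape(-1,3),0)
m=((np.abs(g-bg).max(2)>32)*255).astype(np.uint8)
f=.64;vis=im.copy()
objs=dict(lens=(580,281,.022),wedge=(497,373,.028),marker=(411,369,.022),bar=(497,271,.02),bwedge=(582,362,.028),bbar=(409,284,.02),tray=(216,352,.012))
for k,(u,v,z) in objs.items():
    r=45 if k!="tray" else 105
    if k in("bar",):r=28
    if k=="lens":r=26
    c=biggest(m,[int((u-r)*f),int((v-r)*f),int(2*r*f),int(2*r*f)])
    cv2.drawContours(vis,[c],-1,(0,255,0),1)
    M=cv2.moments(c);cen=px2w("top",[M["m10"]/M["m00"],M["m01"]/M["m00"]],z)*1000
    print(k,*rect(z,c),"centroid",np.round(cen[0],1))
w=((im.min(2)>135)*255).astype(np.uint8)
for k,(u,v) in dict(wedge=(150,342),bar=(194,348),lens=(237,356),marker=(280,364)).items():
    r=[int((u-20)*f),int((v-46)*f),int(40*f),int(92*f)]
    c=biggest(w,r);cv2.drawContours(vis,[c],-1,(0,0,255),1)
    print("rec",k,*rect(.006,c))
cv2.imwrite("pics/seg.png",cv2.resize(vis[130:270,60:460],(800,280),interpolation=cv2.INTER_NEAREST))
E
```

```text
lens [ 574.4 -355. ] [37.6 52. ] 18.6 centroid [ 574.  -355.2]
wedge [ 437.  -216.9] [33.4 78.7] 14.9 centroid [ 428.2 -217.2]
marker [439.9 -89.2] [23.6 93. ] 133.8 centroid [438.9 -87.9]
bar [ 591.7 -227.9] [25.1 54.9] 26.6 centroid [ 592.5 -227.3]
bwedge [ 454.2 -355.2] [ 55.8 119.1] 144.9 centroid [ 444.8 -349.2]
bbar [574.8 -89.3] [22.2 96.5] 27.2 centroid [574.7 -89.4]
tray [474.  216.4] [139.7 284.5] 78.4 centroid [472.9 215.3]
rec wedge [495.  321.3] [45.2 96.4] 169.3
rec bar [481.6 252.2] [31.3 73.4] 168.4
rec lens [467.4 183.4] [42.  65.4] 168.7
rec marker [453.5 114.8] [ 35.  118.4] 168.7
```

View pics/seg.png

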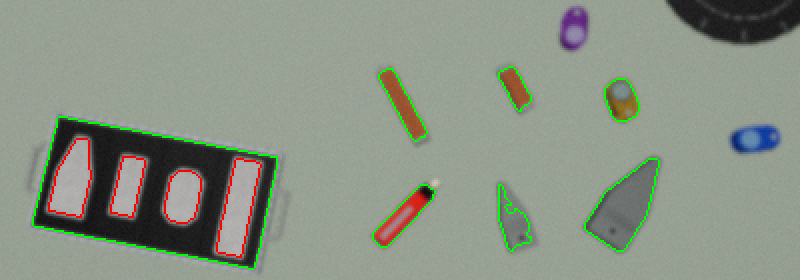

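The crop confirms the picks. The small wedge (crop 513,215), short bar (514,88), brass lens (622,100) and marker (407,212) are each isolated from their look-alikes. Next I fit the prism silhouettes in both views for poses corrected for height.

```bash
cat > fit.py <<'E'
from h import *
from scipy.optimize import minimize
def box(l,w):return np.array([[-l,-w],[l,-w],[l,w],[-l,w]])/2
a=np.linspace(-np.pi/2,np.pi/2,12)
arc=np.c_[11+15*np.cos(a),15*np.sin(a)]
OUT=dict(lens=(np.r_[arc,-arc],22),wedge=(np.array([[-42,-17],[-2,-17],[42,-3],[42,3],[-2,17],[-42,17]]),28),
 marker=(np.array([[-52,-11],[25,-11],[40,-8],[40,8],[25,11],[-52,11]]),22),bar=(box(60,20),20),
 bwedge=(np.array([[-59,-26],[-2,-26],[59,-4],[59,4],[-2,26],[-59,26]]),28),bbar=(box(105,20),20))
def hull(n,o,h,p,z0=0):
    c=env.get_calibration(n);E=c["extrinsics"];s,k=np.sin(p[2]),np.cos(p[2])
    w=o@np.array([[k,s],[-s,k]])+p[:2]
    P=np.r_[np.c_[w,np.full(len(w),z0)],np.c_[w,np.full(len(w),z0+h)]]/1000
    q=P@E[:3,:3].T+E[:3,3]
    uv=np.c_[c["fx"]*q[:,0]/q[:,2]+c["cx"],c["fy"]*q[:,1]/q[:,2]+c["cy"]]
    return cv2.convexHull(uv.astype(np.float32))[:,0]
def diff(im):
    lab=cv2.cvtColor(cv2.GaussianBlur(im,(3,3),0),cv2.COLOR_BGR2LAB).astype(float)
    bg=cv2.medianBlur(cv2.resize(im,None,fx=.25,fy=.25),31);bg=cv2.resize(bg,(512,384))
    lb=cv2.cvtColor(bg,cv2.COLOR_BGR2LAB).astype(float)
    d=np.linalg.norm((lab-lb)*[.7,2,2],axis=2)
    return np.clip((d-10)/14,0,1)
def fit(name,p0,ims,z0=0):
    o,h=OUT[name];D={n:diff(i) for n,i in ims.items()}
    def cost(p):
        e=0
        for n in D:
            u=hull(n,o,h,p,z0);x0,y0=np.maximum(hull(n,o,h,p0,z0).min(0).astype(int)-10,0);x1,y1=hull(n,o,h,p0,z0).max(0).astype(int)+10
            r=np.zeros(((y1-y0)*4,(x1-x0)*4),np.uint8)
            cv2.fillConvexPoly(r,np.round(((u-[x0,y0]+.5)*4-.5)*16).astype(np.int32),255,shift=4)
            r=cv2.resize(r,(x1-x0,y1-y0),interpolation=cv2.INTER_AREA)/255.
            e+=np.abs(r-D[n][y0:y1,x0:x1]).sum()/max(r.sum(),1)
        return e
    p0=np.array(p0,float)
    S=p0+np.array([[0,0,0],[6,0,0],[0,6,0],[0,0,.15]])
    r=minimize(cost,p0,method="Nelder-Mead",options=dict(initial_simplex=S,xatol=.05,fatol=1e-4))
    return r.x,r.fun
E
python3 - <<'E'
from fit import *
T,S=cv2.imread("pics/top_raw.png"),cv2.imread("pics/scene_raw.png")
G=dict(lens=(575,-357,18.6),wedge=(434,-217,14.9),marker=(442,-91,-46.2),bar=(592,-229,26.6),bwedge=(454,-355,-35),bbar=(575,-89,27))
for k,g in G.items():
    for ims in (dict(top=T),dict(scene=S),dict(top=T,scene=S)):
        x,f=fit(k,(g[0],g[1],np.radians(g[2])),ims)
        print(k,*ims,np.round(x[:2],1),round(np.degrees(x[2]),1),round(f,2))
# scene check of tray recesses
g=cv2.cvtColor(S,cv2.COLOR_BGR2GRAY);w=((g>110)*255).astype(np.uint8)
for k,(u,v) in dict(wedge=(536,199),bar=(507,209),lens=(477,220),marker=(446,232)).items():
    lab=cv2.connectedComponentsWithStats(w)
    i=lab[1][int(v*.64),int(u*.64)];print("rec",k,np.round(px2w("scene",lab[3][i],.006)*1000,1),lab[2][i][4])
E
```

```text
lens top [ 575.3 -358. ] 17.3 0.1
lens scene [ 575.4 -356.5] 17.0 0.15
lens top scene [ 575.4 -356.9] 16.6 0.26
wedge top [ 438.5 -217.8] 17.1 0.06
wedge scene [ 438.1 -217.5] 17.0 0.03
wedge top scene [ 438.2 -217.6] 17.1 0.09
marker top [445.2 -92.8] -44.7 0.25
marker scene [443. -90.] -46.6 0.18
marker top scene [443.9 -91.4] -46.4 0.45Traceback (most recent call last):
  File "<stdin>", line 6, in <module>
  File "fit.py", line 35, in fit
    r=minimize(cost,p0,method="Nelder-Mead",options=dict(initial_simplex=S,xatol=.05,fatol=1e-4))
    res = _minimize_neldermead(fun, x0, args, callback, bounds=bounds,
                               **options)
    fxc = func(xc)
    fx = function(np.copy(x), *(wrapper_args + args))
  File "fit.py", line 27, in cost
    u=hull(n,o,h,p,z0);x0,y0=np.maximum(hull(n,o,h,p0,z0).min(0).astype(int)-10,0);x1,y1=hull(n,o,h,p0,z0).max(0).astype(int)+10
  File "fit.py", line 10, in hull
    c=env.get_calibration(n);E=c["extrinsics"];s,k=np.sin(p[2]),np.cos(p[2])
ValueError: time passes only in moves, steps and waits
```

Request:
move_arm:
  plan:
    - [0.6, 1, -0.5, 0, 0, 1, 50]
    - [0.6, 1, -0.5, 0, 0, 1, 50]
  newtons: 40

```text
clock: 0.4
eef_pos: [0.2106, -0.4349, 0.2007]
ee_rot: [0.0, 0.952, 0.306, 0.0]
force: [0.2, -0.2, -0.3]
width: 0.696
```

```bash
python3 -c "
from rig import env
o=env.observe();print(o)"
```

```text
{'clock': 0.4, 'joints': array([-1.11997378e+00,  1.79588065e-01, -1.69388242e-01,  1.22154864e+00,
        7.59262516e-05,  1.39993097e+00]), 'joint_velocities': array([ 0.60082865, -0.27653427, -0.75786413, -0.473383  ,  0.00410686,
       -0.81128926]), 'joint_efforts': array([ -7.05440283, -47.10673571,  37.25640893,   1.44192193,
        -0.19439279,   1.39261801]), 'eef_pos': array([ 0.21056819, -0.43494191,  0.20071235]), 'ee_rot': array([1.29065013e-04, 9.52075765e-01, 3.05862254e-01, 5.65233797e-05]), 'force': array([ 0.19889532, -0.19589148, -0.31416079]), 'ft_torque': array([0.03532531, 0.00617656, 0.02599166]), 'width': 0.6955539699315276}
```

The move started while my script was still running, because I batched the two, and the script failed partway. I'll keep them apart from now on. The wrist sign is confirmed: yaw = q1 − q6 + 90°. Now the remaining fits.

```bash
python3 - <<'E'
from fit import *
T,S=cv2.imread("pics/top_raw.png"),cv2.imread("pics/scene_raw.png")
G=dict(bar=(592,-229,26.6),bwedge=(454,-355,-35),bbar=(575,-89,27))
for k,g in G.items():
    for ims in (dict(top=T),dict(scene=S)):
        x,f=fit(k,(g[0],g[1],np.radians(g[2])),ims)
        print(k,*ims,np.round(x[:2],1),round(np.degrees(x[2]),1),round(f,2))
g=cv2.cvtColor(S,cv2.COLOR_BGR2GRAY);w=((g>110)*255).astype(np.uint8)
lab=cv2.connectedComponentsWithStats(w,connectivity=4)
for k,(u,v) in dict(wedge=(536,199),bar=(507,209),lens=(477,220),marker=(446,232)).items():
    i=lab[1][int(v*.64),int(u*.64)];print("rec",k,np.round(px2w("scene",lab[3][i],.006)*1000,1),lab[2][i][4])
E
```

```text
bar top [ 592.7 -228.8] 26.1 0.14
bar scene [ 593.5 -227.5] 26.3 0.09
bwedge top [ 454.3 -358.7] -35.4 0.02
bwedge scene [ 454.2 -358.2] -35.4 0.13
bbar top [574.9 -89. ] 27.0 0.16
bbar scene [575.6 -87.3] 27.1 0.12
rec wedge [[488.7 327.5]] 199
rec bar [[478.8 257.8]] 127
rec lens [[465.  188.1]] 152
rec marker [[452.2 118.9]] 266
```

```bash
cat > to.py <<'E'
import sys,numpy as np
from rig import env
# to.py x y z(mm) theta(deg): remaining shift/turn in move units from the measured pose
o=env.observe();p=o["eef_pos"]*1000;w,x,y,z=o["ee_rot"]
th=np.degrees(np.arctan2(1-2*(x*x+z*z),2*(x*y-w*z)))
g=list(map(float,sys.argv[1:5]))
d=(np.array(g[:3])-p)/30;t=((g[3]-th+180)%360-180)/8
print("t",round(o["clock"],2),"pos",np.round(p,1),"th",round(th,1),"w",round(o["width"]*85.4,1),"F",np.round(o["force"],1),"units",np.round(d,2),round(t,2))
E
python3 to.py 436.6 -83.8 100 43.7
```

```text
t 0.4 pos [ 210.6 -434.9  200.7] th -54.4 w 59.4 F [ 0.2 -0.2 -0.3] units [ 7.53 11.7  -3.36] 12.26
```

Request:
move_arm:
  plan:
    - [0.58, 0.9, -0.26, 0, 0, 0.95, 50]
    - [0.58, 0.9, -0.26, 0, 0, 0.95, 50]
    - [0.58, 0.9, -0.26, 0, 0, 0.95, 50]
    - [0.58, 0.9, -0.26, 0, 0, 0.95, 50]
    - [0.58, 0.9, -0.26, 0, 0, 0.95, 50]
    - [0.58, 0.9, -0.26, 0, 0, 0.95, 50]
    - [0.58, 0.9, -0.26, 0, 0, 0.95, 50]

```text
clock: 1.1
eef_pos: [0.3327, -0.2449, 0.1464]
ee_rot: [0.0, 0.714, 0.7, -0.0]
force: [0.8, -0.0, 0.2]
width: 0.588
```

Request:
move_arm:
  plan:
    - [0.58, 0.9, -0.26, 0, 0, 0.95, 50]
    - [0.58, 0.9, -0.26, 0, 0, 0.95, 50]
    - [0.58, 0.9, -0.26, 0, 0, 0.95, 50]
    - [0.58, 0.9, -0.26, 0, 0, 0.95, 50]
    - [0.58, 0.9, -0.26, 0, 0, 0.95, 50]
    - [0.58, 0.9, -0.26, 0, 0, 0.95, 50]
    - [0, 0, 0, 0, 0, 0, 50]
    - [0, 0, 0, 0, 0, 0, 50]

```text
clock: 1.9
eef_pos: [0.4365, -0.0836, 0.0996]
ee_rot: [-0.0, 0.389, 0.921, -0.0]
force: [-0.2, 0.3, 0.2]
width: 0.585
```

Request:
move_arm:
  plan:
    - [0, 0, -1, 0, 0, 0, 50]
    - [0, 0, -1, 0, 0, 0, 50]
    - [0, 0, -0.7, 0, 0, 0, 50]
    - [0, 0, -0.35, 0, 0, 0, 50]
    - [0, 0, 0, 0, 0, 0, 50]
    - [0, 0, 0, 0, 0, 0, 10]
    - [0, 0, 0, 0, 0, 0, 10]
    - [0, 0, 0, 0, 0, 0, 10]

```text
clock: 2.7
eef_pos: [0.4376, -0.0845, 0.0096]
ee_rot: [0.001, 0.389, 0.921, 0.0]
force: [-1.2, -1.0, 7.5]
width: 0.245
```

Request:
move_arm:
  plan:
    - [0, 0, 0, 0, 0, 0, 10]
    - [0, 0, 0, 0, 0, 0, 10]
    - [0, 0, 0, 0, 0, 0, 10]
    - [0, 0, 0, 0, 0, 0, 10]

```text
clock: 3.1
eef_pos: [0.4376, -0.0845, 0.0096]
ee_rot: [0.001, 0.389, 0.921, -0.0]
force: [-2.1, -0.4, 6.0]
width: 0.244
```

Request:
move_arm:
  plan:
    - [0, 0, 0.5, 0, 0, 0, 10]
    - [0, 0, 1, 0, 0, 0, 10]
    - [0, 0, 1, 0, 0, 0, 10]
    - [0.03, 0.95, 0, 0, 0, 0.6, 10]
    - [0.03, 0.95, 0, 0, 0, 0.6, 10]
    - [0.03, 0.95, 0, 0, 0, 0.6, 10]
    - [0.03, 0.95, 0, 0, 0, 0.6, 10]
    - [0.03, 0.95, 0, 0, 0, 0.6, 10]

```text
clock: 3.9
eef_pos: [0.4414, 0.0596, 0.0842]
ee_rot: [0.001, 0.187, 0.982, 0.0]
force: [0.5, -0.8, -0.3]
width: 0.244
```

Request:
move_arm:
  plan:
    - [0.03, 0.95, 0, 0, 0, 0.6, 10]
    - [0.03, 0.97, 0, 0, 0, 0.7, 10]
    - [0, 0, 0, 0, 0, 0, 10]
    - [0, 0, 0, 0, 0, 0, 10]

```text
clock: 4.3
eef_pos: [0.443, 0.1164, 0.0838]
ee_rot: [0.0, 0.099, 0.995, -0.0]
force: [-0.3, 0.3, -1.0]
width: 0.248
```

```bash
python3 to.py 443.6 116.5 20 78.6; python3 - <<'E'
from h import *
t=env.get_image("top");s=env.get_image("scene")
cv2.imwrite("pics/a.png",np.hstack([cv2.resize(t[150:290,60:260],(400,280)),cv2.resize(s[80:220,210:410],(400,280))]))
E
```

```text
t 4.3 pos [443.  116.4  83.8] th 78.6 w 21.2 F [-0.3  0.3 -1. ] units [ 0.02  0.   -2.13] -0.01
```

View pics/a.png

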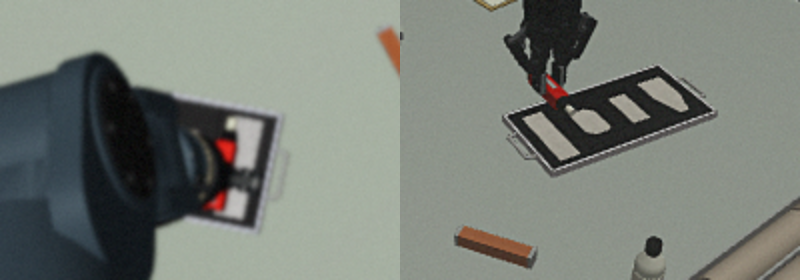

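The picture shows the marker gripped level and aligned above its recess (left view 235,165; right view 550,90). Lowering.

Request:
move_arm:
  plan:
    - [0, 0, -1, 0, 0, 0, 10]
    - [0, 0, -0.85, 0, 0, 0, 10]
    - [0, 0, -0.3, 0, 0, 0, 10]
    - [0, 0, -0.1, 0, 0, 0, 10]
    - [0, 0, 0, 0, 0, 0, 10]
    - [0, 0, 0, 0, 0, 0, 10]

```text
clock: 5.0
eef_pos: [0.4437, 0.1158, 0.0167]
ee_rot: [0.001, 0.1, 0.995, 0.0]
force: [0.5, 0.4, 0.1]
width: 0.244
```

Request:
move_arm:
  plan:
    - [0, 0, 0, 0, 0, 0, 45]
    - [0, 0, 0, 0, 0, 0, 45]
    - [0, 0, 0, 0, 0, 0, 45]
    - [0, 0, 0.5, 0, 0, 0, 45]
    - [0, 0, 1, 0, 0, 0, 45]
    - [0, 0, 1, 0, 0, 0, 45]

```text
clock: 5.6
eef_pos: [0.4424, 0.1159, 0.0915]
ee_rot: [-0.001, 0.099, 0.995, -0.0]
force: [0.2, 0.3, -0.7]
width: 0.528
```

Request:
move_arm:
  plan:
    - [-0.06, -0.94, 0, 0, 0, 0.3, 55]
    - [-0.06, -0.94, 0, 0, 0, 0.3, 55]
    - [-0.06, -0.94, 0, 0, 0, 0.3, 55]
    - [-0.06, -0.94, 0, 0, 0, 0.3, 55]
    - [-0.06, -0.94, 0, 0, 0, 0.3, 55]
    - [-0.06, -0.94, 0, 0, 0, 0.3, 55]
    - [-0.06, -0.94, 0, 0, 0, 0.3, 55]
    - [-0.06, -0.94, 0, 0, 0, 0.3, 55]

```text
clock: 6.4
eef_pos: [0.4284, -0.1107, 0.091]
ee_rot: [0.0, -0.069, 0.998, -0.0]
force: [0.4, -0.5, 0.3]
width: 0.643
```

Request:
move_arm:
  plan:
    - [-0.06, -0.94, 0, 0, 0, 0.3, 55]
    - [-0.06, -0.94, 0, 0, 0, 0.3, 55]
    - [-0.06, -0.94, 0, 0, 0, 0.3, 55]
    - [-0.04, -0.94, 0, 0, 0, 0.25, 55]
    - [0, 0, 0, 0, 0, 0, 55]
    - [0, 0, 0, 0, 0, 0, 55]

```text
clock: 7.0
eef_pos: [0.4217, -0.2226, 0.0908]
ee_rot: [-0.0, -0.147, 0.989, 0.0]
force: [-0.8, -0.1, -0.5]
width: 0.644
```

```bash
python3 to.py 423 -222.3 9 107; python3 - <<'E'
from h import *
t=env.get_image("top");s=env.get_image("scene")
cv2.imwrite("pics/b.png",np.hstack([cv2.resize(t[150:290,60:360],(450,210)),cv2.resize(s[70:210,110:410],(300,140)).copy() if 0 else cv2.resize(s[80:220,250:400],(225,210))]))
E
```

```text
t 7.0 pos [ 421.7 -222.6   90.8] th 106.9 w 55.0 F [-0.8 -0.1 -0.5] units [ 0.04  0.01 -2.73] 0.01
```

View pics/b.png

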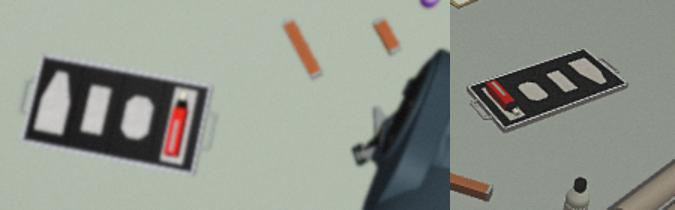

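The marker lies in its recess (left view 177,125). Now I grip the wedge.

Request:
move_arm:
  plan:
    - [0.04, 0, -1, 0, 0, 0, 55]
    - [0, 0, -1, 0, 0, 0, 55]
    - [0, 0, -0.5, 0, 0, 0, 55]
    - [0, 0, -0.22, 0, 0, 0, 55]
    - [0, 0, 0, 0, 0, 0, 55]
    - [0, 0, 0, 0, 0, 0, 15]
    - [0, 0, 0, 0, 0, 0, 15]
    - [0, 0, 0, 0, 0, 0, 15]

```text
clock: 7.9
eef_pos: [0.424, -0.2226, 0.0104]
ee_rot: [0.001, -0.148, 0.989, -0.001]
force: [-0.7, 0.6, 6.6]
width: 0.388
```

Request:
move_arm:
  plan:
    - [0, 0, 0, 0, 0, 0, 15]
    - [0, 0, 0, 0, 0, 0, 15]
    - [0, 0, 0, 0, 0, 0, 15]

```text
clock: 8.2
eef_pos: [0.424, -0.2226, 0.0104]
ee_rot: [0.001, -0.148, 0.989, -0.0]
force: [-0.4, 1.8, 6.4]
width: 0.389
```

Request:
move_arm:
  plan:
    - [0, 0, 0.5, 0, 0, 0, 15]
    - [0, 0, 1, 0, 0, 0, 15]
    - [0, 0, 1, 0, 0, 0, 15]
    - [0.1, 0.96, 0, 0, 0, -0.19, 15]
    - [0.1, 0.96, 0, 0, 0, -0.19, 15]
    - [0.1, 0.96, 0, 0, 0, -0.19, 15]
    - [0.1, 0.96, 0, 0, 0, -0.19, 15]
    - [0.1, 0.96, 0, 0, 0, -0.19, 15]

```text
clock: 9.0
eef_pos: [0.4383, -0.0774, 0.0848]
ee_rot: [0.0, -0.081, 0.997, -0.0]
force: [0.4, -0.9, -0.9]
width: 0.387
```

Request:
move_arm:
  plan:
    - [0.1, 0.96, 0, 0, 0, -0.19, 15]
    - [0.1, 0.96, 0, 0, 0, -0.19, 15]
    - [0.1, 0.96, 0, 0, 0, -0.19, 15]
    - [0.1, 0.96, 0, 0, 0, -0.19, 15]
    - [0.1, 0.96, 0, 0, 0, -0.19, 15]
    - [0.1, 0.96, 0, 0, 0, -0.19, 15]
    - [0.1, 0.96, 0, 0, 0, -0.19, 15]
    - [0.1, 0.96, 0, 0, 0, -0.19, 15]

```text
clock: 9.8
eef_pos: [0.4623, 0.1532, 0.0847]
ee_rot: [0.0, 0.025, 1.0, 0.0]
force: [1.2, -1.3, -0.9]
width: 0.389
```

Request:
move_arm:
  plan:
    - [0.1, 0.96, 0, 0, 0, -0.19, 15]
    - [0.1, 0.96, 0, 0, 0, -0.19, 15]
    - [0.1, 0.96, 0, 0, 0, -0.19, 15]
    - [0.1, 0.96, 0, 0, 0, -0.19, 15]
    - [0.1, 0.96, 0, 0, 0, -0.19, 15]
    - [0.08, 0.9, 0, 0, 0, -0.12, 15]
    - [0, 0, 0, 0, 0, 0, 15]
    - [0, 0, 0, 0, 0, 0, 15]

```text
clock: 10.6
eef_pos: [0.4793, 0.3232, 0.0843]
ee_rot: [-0.0, 0.098, 0.995, -0.0]
force: [-0.1, -0.2, -1.8]
width: 0.386
```

```bash
python3 to.py 479.3 323.7 17 78.6; python3 - <<'E'
from h import *
t=env.get_image("top");s=env.get_image("scene")
cv2.imwrite("pics/c.png",np.hstack([cv2.resize(t[150:290,40:240],(400,280)),cv2.resize(s[80:220,210:410],(400,280))]))
E
```

```text
t 10.6 pos [479.3 323.2  84.3] th 78.8 w 33.0 F [-0.1 -0.2 -1.8] units [-0.    0.02 -2.24] -0.02
```

View pics/c.png

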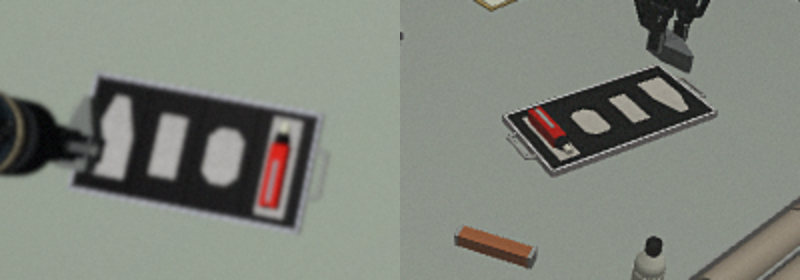

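The wedge is held level above its recess with the tip to +x (left view 95,130). The marker is well inside its own recess. Lowering.

Request:
move_arm:
  plan:
    - [0, 0, -1, 0, 0, 0, 15]
    - [0, 0, -0.85, 0, 0, 0, 15]
    - [0, 0, -0.3, 0, 0, 0, 15]
    - [0, 0, -0.09, 0, 0, 0, 15]
    - [0, 0, 0, 0, 0, 0, 15]
    - [0, 0, 0, 0, 0, 0, 15]

```text
clock: 11.3
eef_pos: [0.4803, 0.3233, 0.0182]
ee_rot: [0.001, 0.099, 0.995, 0.001]
force: [0.1, 0.2, -0.5]
width: 0.389
```

Request:
move_arm:
  plan:
    - [0, 0, 0, 0, 0, 0, 52]
    - [0, 0, 0, 0, 0, 0, 52]
    - [0, 0, 0, 0, 0, 0, 52]
    - [0, 0, 0.5, 0, 0, 0, 52]
    - [0, 0, 1, 0, 0, 0, 52]
    - [0, 0, 1, 0, 0, 0, 52]

```text
clock: 11.9
eef_pos: [0.4791, 0.3228, 0.0927]
ee_rot: [-0.0, 0.098, 0.995, -0.0]
force: [0.4, 1.2, 1.0]
width: 0.609
```

```bash
python3 to.py 593 -228 8 116.2;python3 to.py 575.4 -357 8 107
```

```text
t 11.9 pos [479.1 322.8  92.7] th 78.7 w 52.0 F [0.4 1.2 1. ] units [  3.8  -18.36  -2.82] 4.69
t 11.9 pos [479.1 322.8  92.7] th 78.7 w 52.0 F [0.4 1.2 1. ] units [  3.21 -22.66  -2.82] 3.54
```

Request:
move_arm:
  plan:
    - [0.2, -0.96, 0, 0, 0, 0.25, 45]
    - [0.2, -0.96, 0, 0, 0, 0.25, 45]
    - [0.2, -0.96, 0, 0, 0, 0.25, 45]
    - [0.2, -0.96, 0, 0, 0, 0.25, 45]
    - [0.2, -0.96, 0, 0, 0, 0.25, 45]
    - [0.2, -0.96, 0, 0, 0, 0.25, 45]
    - [0.2, -0.96, 0, 0, 0, 0.25, 45]
    - [0.2, -0.96, 0, 0, 0, 0.25, 45]

```text
clock: 12.7
eef_pos: [0.5278, 0.0915, 0.0923]
ee_rot: [0.0, -0.042, 0.999, -0.0]
force: [1.0, 0.1, -0.4]
width: 0.529
```

Request:
move_arm:
  plan:
    - [0.2, -0.96, 0, 0, 0, 0.25, 45]
    - [0.2, -0.96, 0, 0, 0, 0.25, 45]
    - [0.2, -0.96, 0, 0, 0, 0.25, 45]
    - [0.2, -0.96, 0, 0, 0, 0.25, 45]
    - [0.2, -0.96, 0, 0, 0, 0.25, 45]
    - [0.2, -0.96, 0, 0, 0, 0.25, 45]
    - [0.2, -0.96, 0, 0, 0, 0.25, 45]
    - [0.2, -0.96, 0, 0, 0, 0.25, 45]

```text
clock: 13.5
eef_pos: [0.5757, -0.139, 0.0923]
ee_rot: [0.0, -0.18, 0.984, -0.0]
force: [0.3, 0.1, 0.4]
width: 0.529
```

Request:
move_arm:
  plan:
    - [0.2, -0.96, 0, 0, 0, 0.25, 45]
    - [0.2, -0.96, 0, 0, 0, 0.25, 45]
    - [0.2, -0.96, 0, 0, 0, 0.2, 45]
    - [0, -0.12, 0, 0, 0, 0, 45]
    - [0, 0, 0, 0, 0, 0, 45]
    - [0, 0, 0, 0, 0, 0, 45]

```text
clock: 14.1
eef_pos: [0.5932, -0.227, 0.092]
ee_rot: [-0.0, -0.227, 0.974, 0.0]
force: [-0.8, 0.6, -0.3]
width: 0.525
```

```bash
python3 to.py 593 -228 8 116.2; python3 - <<'E'
from h import *
t=env.get_image("top");s=env.get_image("scene")
cv2.imwrite("pics/d.png",np.hstack([cv2.resize(t[150:290,60:360],(450,210)),cv2.resize(s[80:280,150:400],(350,280))[:210]]))
E
```

```text
t 14.1 pos [ 593.2 -227.    92. ] th 116.3 w 44.9 F [-0.8  0.6 -0.3] units [-0.01 -0.03 -2.8 ] -0.01
```

View pics/d.png

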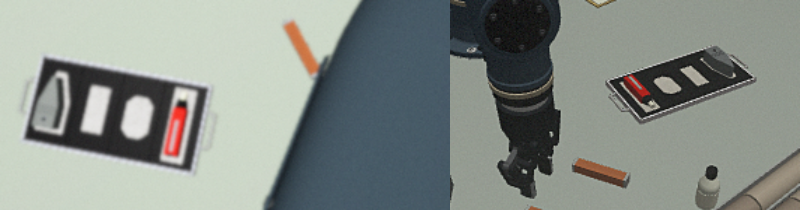

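The wedge lies in its recess (left view 52,103), leaning left only by perspective. I'll check its pose by fit at the end. Now I grip the short bar.

Request:
move_arm:
  plan:
    - [0, -0.03, -1, 0, 0, 0, 45]
    - [0, 0, -1, 0, 0, 0, 45]
    - [0, 0, -0.5, 0, 0, 0, 45]
    - [0, 0, -0.3, 0, 0, 0, 45]
    - [0, 0, 0, 0, 0, 0, 45]
    - [0, 0, 0, 0, 0, 0, 8]
    - [0, 0, 0, 0, 0, 0, 8]
    - [0, 0, 0, 0, 0, 0, 8]

```text
clock: 15.0
eef_pos: [0.5945, -0.2289, 0.0095]
ee_rot: [0.001, -0.227, 0.974, -0.001]
force: [0.1, 0.7, 4.8]
width: 0.223
```

Request:
move_arm:
  plan:
    - [0, 0, 0, 0, 0, 0, 8]
    - [0, 0, 0, 0, 0, 0, 8]
    - [0, 0, 0, 0, 0, 0, 8]

```text
clock: 15.3
eef_pos: [0.5945, -0.2289, 0.0094]
ee_rot: [0.001, -0.227, 0.974, -0.001]
force: [0.3, 1.0, 7.2]
width: 0.221
```

```bash
python3 to.py 481.3 251.8 85 78.6
```

```text
t 15.3 pos [ 594.5 -228.9    9.4] th 116.3 w 18.9 F [0.3 1.  7.2] units [-3.77 16.02  2.52] -4.71
```

Request:
move_arm:
  plan:
    - [0, 0, 0.5, 0, 0, 0, 8]
    - [0, 0, 1, 0, 0, 0, 8]
    - [0, 0, 1, 0, 0, 0, 8]
    - [-0.22, 0.94, 0, 0, 0, -0.28, 8]
    - [-0.22, 0.94, 0, 0, 0, -0.28, 8]
    - [-0.22, 0.94, 0, 0, 0, -0.28, 8]
    - [-0.22, 0.94, 0, 0, 0, -0.28, 8]
    - [-0.22, 0.94, 0, 0, 0, -0.28, 8]

```text
clock: 16.1
eef_pos: [0.5601, -0.0868, 0.0833]
ee_rot: [0.0, -0.13, 0.991, -0.0]
force: [0.5, 0.9, -1.8]
width: 0.223
```

Request:
move_arm:
  plan:
    - [-0.22, 0.94, 0, 0, 0, -0.28, 8]
    - [-0.22, 0.94, 0, 0, 0, -0.28, 8]
    - [-0.22, 0.94, 0, 0, 0, -0.28, 8]
    - [-0.22, 0.94, 0, 0, 0, -0.28, 8]
    - [-0.22, 0.94, 0, 0, 0, -0.28, 8]
    - [-0.22, 0.94, 0, 0, 0, -0.28, 8]
    - [-0.22, 0.94, 0, 0, 0, -0.28, 8]
    - [-0.22, 0.94, 0, 0, 0, -0.28, 8]

```text
clock: 16.9
eef_pos: [0.5074, 0.1389, 0.0833]
ee_rot: [0.0, 0.026, 1.0, -0.0]
force: [0.4, 0.3, -1.4]
width: 0.217
```

Request:
move_arm:
  plan:
    - [-0.22, 0.94, 0, 0, 0, -0.28, 8]
    - [-0.22, 0.94, 0, 0, 0, -0.28, 8]
    - [-0.22, 0.94, 0, 0, 0, -0.28, 8]
    - [0, 0, 0, 0, 0, 0, 8]
    - [0, 0, 0, 0, 0, 0, 8]
    - [0, 0, 0, 0, 0, 0, 8]

```text
clock: 17.5
eef_pos: [0.488, 0.2218, 0.0831]
ee_rot: [-0.0, 0.083, 0.997, -0.0]
force: [0.5, 0.3, -1.7]
width: 0.218
```

```bash
python3 to.py 481.3 251.8 16 78.6; python3 - <<'E'
from h import *
t=env.get_image("top");s=env.get_image("scene")
cv2.imwrite("pics/e.png",np.hstack([cv2.resize(t[150:290,60:360],(450,210)),cv2.resize(s[80:220,250:400],(225,210))]))
E
```

```text
t 17.5 pos [488.  221.8  83.1] th 80.5 w 18.6 F [ 0.5  0.3 -1.7] units [-0.22  1.   -2.24] -0.23
```

View pics/e.png

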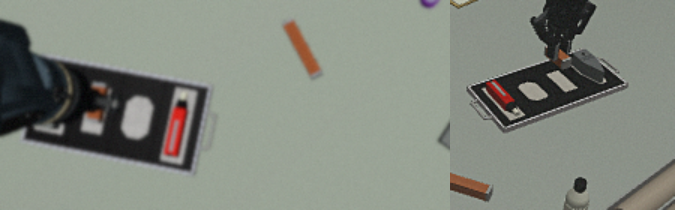

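The bar is held, but I'm one row short of its centre. I add that row, then lower and release.

Request:
move_arm:
  plan:
    - [-0.22, 1, 0, 0, 0, -0.23, 8]
    - [0, 0, -0.5, 0, 0, 0, 8]
    - [0, 0, -1, 0, 0, 0, 8]
    - [0, 0, -0.4, 0, 0, 0, 8]
    - [0, 0, -0.3, 0, 0, 0, 8]
    - [0, 0, -0.03, 0, 0, 0, 8]
    - [0, 0, 0, 0, 0, 0, 8]

```text
clock: 18.3
eef_pos: [0.4818, 0.2523, 0.0165]
ee_rot: [0.0, 0.1, 0.995, 0.0]
force: [-0.2, 0.1, -1.3]
width: 0.219
```

Request:
move_arm:
  plan:
    - [0, 0, 0, 0, 0, 0, 40]
    - [0, 0, 0, 0, 0, 0, 40]
    - [0, 0, 0, 0, 0, 0, 40]
    - [0, 0, 0.5, 0, 0, 0, 40]
    - [0, 0, 1, 0, 0, 0, 40]
    - [0, 0, 1, 0, 0, 0, 40]

```text
clock: 18.9
eef_pos: [0.481, 0.2523, 0.0919]
ee_rot: [-0.0, 0.099, 0.995, -0.0]
force: [-0.5, -0.1, -1.2]
width: 0.466
```

```bash
python3 to.py 575.4 -357 90 107
```

```text
t 18.9 pos [481.  252.3  91.9] th 78.6 w 39.8 F [-0.5 -0.1 -1.2] units [  3.15 -20.31  -0.06] 3.55
```

Request:
move_arm:
  plan:
    - [0.14, -0.92, 0, 0, 0, 0.16, 52]
    - [0.14, -0.92, 0, 0, 0, 0.16, 52]
    - [0.14, -0.92, 0, 0, 0, 0.16, 52]
    - [0.14, -0.92, 0, 0, 0, 0.16, 52]
    - [0.14, -0.92, 0, 0, 0, 0.16, 52]
    - [0.14, -0.92, 0, 0, 0, 0.16, 52]
    - [0.14, -0.92, 0, 0, 0, 0.16, 52]
    - [0.14, -0.92, 0, 0, 0, 0.16, 52]

```text
clock: 19.7
eef_pos: [0.5152, 0.0306, 0.0915]
ee_rot: [0.0, 0.01, 1.0, -0.0]
force: [0.8, 0.1, -1.3]
width: 0.608
```

Request:
move_arm:
  plan:
    - [0.14, -0.92, 0, 0, 0, 0.16, 52]
    - [0.14, -0.92, 0, 0, 0, 0.16, 52]
    - [0.14, -0.92, 0, 0, 0, 0.16, 52]
    - [0.14, -0.92, 0, 0, 0, 0.16, 52]
    - [0.14, -0.92, 0, 0, 0, 0.16, 52]
    - [0.14, -0.92, 0, 0, 0, 0.16, 52]
    - [0.14, -0.92, 0, 0, 0, 0.16, 52]
    - [0.14, -0.92, 0, 0, 0, 0.16, 52]

```text
clock: 20.5
eef_pos: [0.5487, -0.1903, 0.0915]
ee_rot: [0.0, -0.08, 0.997, -0.0]
force: [0.0, -0.0, 0.3]
width: 0.616
```

Request:
move_arm:
  plan:
    - [0.15, -0.92, 0, 0, 0, 0.16, 52]
    - [0.15, -0.92, 0, 0, 0, 0.16, 52]
    - [0.15, -0.92, 0, 0, 0, 0.16, 52]
    - [0.15, -0.92, 0, 0, 0, 0.16, 52]
    - [0.15, -0.92, 0, 0, 0, 0.16, 52]
    - [0.15, -0.99, 0, 0, 0, 0.18, 52]
    - [0, 0, 0, 0, 0, 0, 52]
    - [0, 0, 0, 0, 0, 0, 52]

```text
clock: 21.3
eef_pos: [0.5753, -0.3571, 0.0909]
ee_rot: [-0.0, -0.147, 0.989, 0.0]
force: [-0.6, 0.4, 0.3]
width: 0.608
```

```bash
python3 to.py 575.4 -357 8 107; python3 - <<'E'
from h import *
t=env.get_image("top");s=env.get_image("scene")
cv2.imwrite("pics/f.png",np.hstack([cv2.resize(t[150:290,60:260],(400,280)),cv2.resize(s[160:300,60:260],(400,280))]))
E
```

```text
t 21.3 pos [ 575.3 -357.1   90.9] th 106.9 w 51.9 F [-0.6  0.4  0.3] units [ 0.    0.   -2.76] 0.02
```

View pics/f.png

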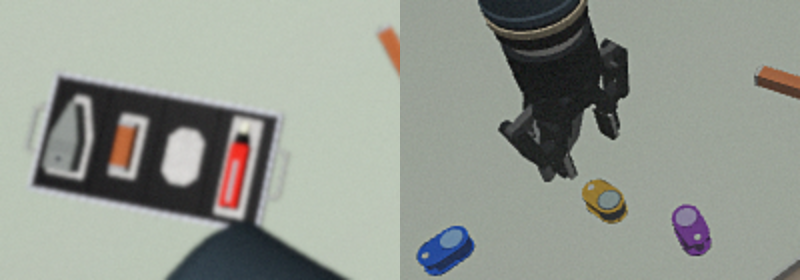

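The bar lies in its recess (left view 124,145). The gripper is above the brass lens (right view 605,200), with the blue lens (445,250) and purple lens (692,230) clear. Gripping the lens.

Request:
move_arm:
  plan:
    - [0, 0, -1, 0, 0, 0, 52]
    - [0, 0, -1, 0, 0, 0, 52]
    - [0, 0, -0.5, 0, 0, 0, 52]
    - [0, 0, -0.26, 0, 0, 0, 52]
    - [0, 0, 0, 0, 0, 0, 52]
    - [0, 0, 0, 0, 0, 0, 15]
    - [0, 0, 0, 0, 0, 0, 15]
    - [0, 0, 0, 0, 0, 0, 15]
  newtons: 50

```text
clock: 22.2
eef_pos: [0.5765, -0.3572, 0.01]
ee_rot: [0.001, -0.147, 0.989, -0.001]
force: [0.7, 0.9, 4.4]
width: 0.333
```

Request:
move_arm:
  plan:
    - [0, 0, 0, 0, 0, 0, 15]
    - [0, 0, 0, 0, 0, 0, 15]
    - [0, 0, 0, 0, 0, 0, 15]
    - [0, 0, 0, 0, 0, 0, 15]
    - [0, 0, 0.2, 0, 0, 0, 15]
    - [0, 0, 0, 0, 0, 0, 15]
    - [0, 0, 0, 0, 0, 0, 15]

```text
clock: 22.9
eef_pos: [0.5756, -0.3569, 0.0146]
ee_rot: [0.0, -0.147, 0.989, -0.0]
force: [-0.5, 0.1, -1.7]
width: 0.334
```

```bash
python3 to.py 467.4 183.1 90 78.6; python3 - <<'E'
from h import *
s=env.get_image("scene")
cv2.imwrite("pics/g.png",cv2.resize(s[160:300,60:260],(600,420)))
E
```

```text
t 22.9 pos [ 575.6 -356.9   14.6] th 106.9 w 28.5 F [-0.5  0.1 -1.7] units [-3.61 18.    2.51] -3.54
```

View pics/g.png

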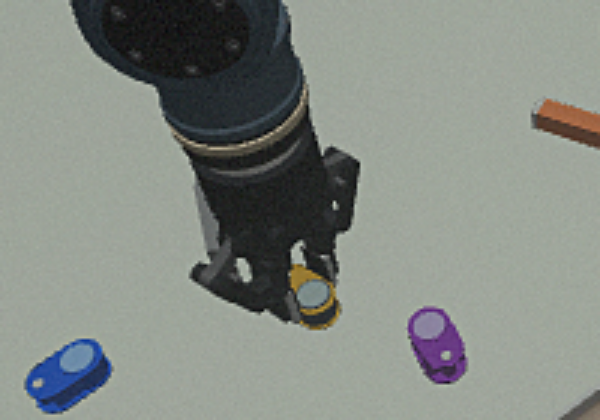

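The brass lens is held squarely by its straight sides (315,300). Carrying it low and smoothly.

Request:
move_arm:
  plan:
    - [0, 0, 0.5, 0, 0, 0, 15]
    - [0, 0, 0.7, 0, 0, 0, 15]
    - [0, 0, 0.5, 0, 0, 0, 15]
    - [-0.18, 0.9, 0, 0, 0, -0.18, 15]
    - [-0.18, 0.9, 0, 0, 0, -0.18, 15]
    - [-0.18, 0.9, 0, 0, 0, -0.18, 15]
    - [-0.18, 0.9, 0, 0, 0, -0.18, 15]
    - [-0.18, 0.9, 0, 0, 0, -0.18, 15]

```text
clock: 23.75
eef_pos: [0.5481, -0.2208, 0.0651]
ee_rot: [-0.0, -0.084, 0.996, 0.0]
force: [0.5, -0.4, -1.4]
width: 0.336
```

Request:
move_arm:
  plan:
    - [-0.18, 0.9, 0, 0, 0, -0.18, 15]
    - [-0.18, 0.9, 0, 0, 0, -0.18, 15]
    - [-0.18, 0.9, 0, 0, 0, -0.18, 15]
    - [-0.18, 0.9, 0, 0, 0, -0.18, 15]
    - [-0.18, 0.9, 0, 0, 0, -0.18, 15]
    - [-0.18, 0.9, 0, 0, 0, -0.18, 15]
    - [-0.18, 0.9, 0, 0, 0, -0.18, 15]
    - [-0.18, 0.9, 0, 0, 0, -0.18, 15]

```text
clock: 24.55
eef_pos: [0.5049, -0.0048, 0.0653]
ee_rot: [-0.0, 0.016, 1.0, -0.0]
force: [1.3, -0.3, -0.1]
width: 0.337
```

Request:
move_arm:
  plan:
    - [-0.18, 0.9, 0, 0, 0, -0.18, 15]
    - [-0.18, 0.9, 0, 0, 0, -0.18, 15]
    - [-0.18, 0.9, 0, 0, 0, -0.18, 15]
    - [-0.18, 0.9, 0, 0, 0, -0.18, 15]
    - [-0.18, 0.9, 0, 0, 0, -0.18, 15]
    - [-0.18, 0.9, 0, 0, 0, -0.18, 15]
    - [-0.18, 0.9, 0, 0, 0, -0.12, 15]
    - [0, 0, 0, 0, 0, 0, 15]

```text
clock: 25.35
eef_pos: [0.4671, 0.1856, 0.0653]
ee_rot: [-0.0, 0.098, 0.995, 0.0]
force: [0.7, 0.8, -0.5]
width: 0.338
```

```bash
python3 to.py 467.4 183.1 16.8 78.6; python3 - <<'E'
from h import *
t=env.get_image("top");s=env.get_image("scene")
cv2.imwrite("pics/i.png",np.hstack([cv2.resize(t[150:290,60:260],(400,280)),cv2.resize(s[80:220,210:410],(400,280))]))
E
```

```text
t 25.35 pos [467.1 185.6  65.3] th 78.8 w 28.9 F [ 0.7  0.8 -0.5] units [ 0.01 -0.08 -1.62] -0.02
```

View pics/i.png

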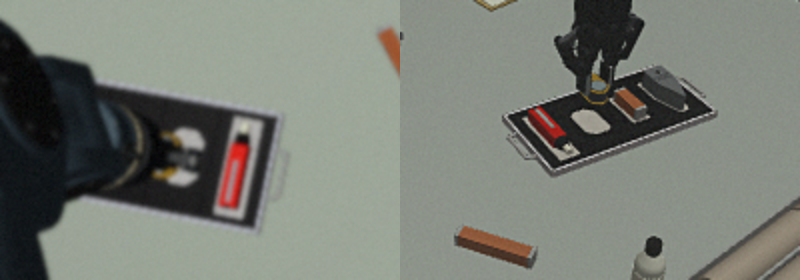

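The lens is held above its recess (left view 180,158). Lowering gently.

Request:
move_arm:
  plan:
    - [0, -0.08, -0.6, 0, 0, 0, 15]
    - [0, 0, -0.6, 0, 0, 0, 15]
    - [0, 0, -0.25, 0, 0, 0, 15]
    - [0, 0, -0.12, 0, 0, 0, 15]
    - [0, 0, -0.05, 0, 0, 0, 15]
    - [0, 0, 0, 0, 0, 0, 15]
    - [0, 0, 0, 0, 0, 0, 15]

```text
clock: 26.15
eef_pos: [0.468, 0.1808, 0.0173]
ee_rot: [0.0, 0.099, 0.995, 0.0]
force: [-0.3, -0.4, -0.3]
width: 0.335
```

Request:
move_arm:
  plan:
    - [0, 0, 0, 0, 0, 0, 48]
    - [0, 0, 0, 0, 0, 0, 48]
    - [0, 0, 0, 0, 0, 0, 48]
    - [0, 0, 0, 0, 0, 0, 48]
    - [0, 0, 0.4, 0, 0, 0, 48]
    - [0, 0, 0.8, 0, 0, 0, 48]
    - [0, 0, 1, 0, 0, 0, 48]
    - [-0.3, -0.9, 1, 0, 0, 0, 48]

```text
clock: 26.95
eef_pos: [0.4596, 0.1553, 0.1138]
ee_rot: [0.0, 0.098, 0.995, 0.0]
force: [-0.0, 0.8, -0.3]
width: 0.568
```

Request:
move_arm:
  plan:
    - [0, -1, 0.5, 0, 0, 0, 48]
    - [0, -1, 0.5, 0, 0, 0, 48]
    - [0, -1, 0.5, 0, 0, 0, 48]
    - [0, -1, 0, 0, 0, 0, 48]
    - [0, -1, 0, 0, 0, 0, 48]
    - [0, -1, 0, 0, 0, 0, 48]
    - [0, -1, 0, 0, 0, 0, 48]
    - [0, -1, 0, 0, 0, 0, 48]

```text
clock: 27.75
eef_pos: [0.4584, -0.0874, 0.1579]
ee_rot: [0.0, 0.099, 0.995, -0.0]
force: [1.0, 0.9, 0.5]
width: 0.563
```

Request:
move_arm:
  plan:
    - [-0.4, -1, 0, 0, 0, 0, 48]
    - [-0.4, -1, 0, 0, 0, 0, 48]
    - [-0.4, -1, 0, 0, 0, 0, 48]
    - [-0.4, -1, 0, 0, 0, 0, 48]
    - [-0.4, -1, 0, 0, 0, 0, 48]
    - [-0.4, -1, 0, 0, 0, 0, 48]
    - [0, 0, 0, 0, 0, 0, 48]
    - [0, 0, 0, 0, 0, 0, 48]

```text
clock: 28.55
eef_pos: [0.3862, -0.2666, 0.1577]
ee_rot: [-0.0, 0.1, 0.995, 0.0]
force: [0.0, -0.2, 0.0]
width: 0.563
```

```bash
python3 - <<'E'
from h import *
t=env.get_image("top");s=env.get_image("scene")
cv2.imwrite("pics/t_end.png",t);cv2.imwrite("pics/s_end.png",s)
a=cv2.resize(t[160:280,60:220],(400,300),interpolation=cv2.INTER_CUBIC);b=cv2.resize(s[105:185,250:380],(400,246),interpolation=cv2.INTER_CUBIC)
cv2.imwrite("pics/end.png",np.hstack([a,cv2.copyMakeBorder(b,0,54,0,0,0)]))
E
```

```text
(no output)
```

View pics/end.png

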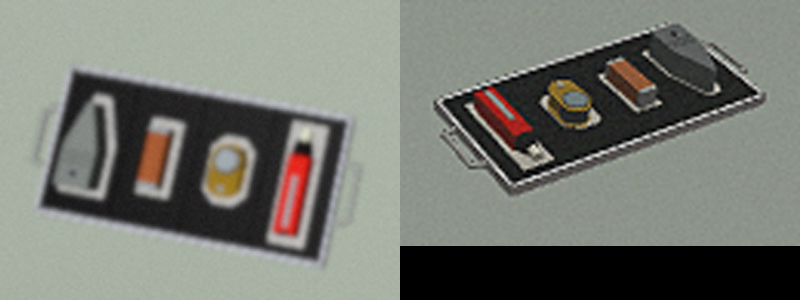

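All four look down in their recesses: wedge (85,150), bar (158,160), lens (228,170) and marker (293,185). As a numeric check, I compare the top-face extents with the projected target outlines and confirm the bench pieces are unmoved.

```bash
python3 - <<'E'
from fit import *
T=cv2.imread("pics/t_end.png");S=cv2.imread("pics/s_end.png")
G=dict(lens=(467.4,183.1),wedge=(495,320.5),marker=(453.4,114.5),bar=(481.3,251.8))
out=[]
for im,n,(x0,y0,w,h) in((T,"top",(60,160,160,120)),(S,"scene",(250,100,140,105))):
    f=5;v=cv2.resize(im[y0:y0+h,x0:x0+w],None,fx=f,fy=f,interpolation=cv2.INTER_CUBIC)[:, :800]
    for k,g in G.items():
        u=hull(n,*OUT[k],(*g,np.radians(-11.4)),6)
        cv2.polylines(v,[np.round((u-[x0,y0]+.5)*f).astype(np.int32)],True,(0,255,0),1)
    out.append(v[60:540,:] if n=="top" else v)
a=cv2.resize(out[0],(400,240));b=cv2.resize(out[1],(400,300))
cv2.imwrite("pics/ov.png",np.hstack([cv2.resize(out[0],(450,270)),cv2.resize(out[1],(350,270))]))
# numeric: lens/bar/marker by colour (saturation), top-view
hsv=cv2.cvtColor(T,cv2.COLOR_BGR2HSV)
for k,g in G.items():
    if k=="wedge":continue
    u=hull("top",*OUT[k],(*g,np.radians(-11.4)),6);m=np.zeros(T.shape[:2],np.uint8)
    mm=m.copy();cv2.fillConvexPoly(mm,np.round(u).astype(np.int32),1);mm2=cv2.dilate(mm,np.ones((11,11)))
    sel=(hsv[...,1]>90)&(mm2>0)
    c=np.argwhere(sel)[:,::-1].mean(0);d=np.argwhere(mm>0)[:,::-1].mean(0)
    print(k,"colour centroid - model (px, 2.3mm)",np.round(c-d,1),sel.sum(),mm.sum())
for k,g in dict(bwedge=(454.3,-358.5,-35.4),bbar=(575.2,-88.2,27)).items():
    for n,i in(("top",T),("scene",S)):
        x,f=fit(k,(g[0],g[1],np.radians(g[2])),{n:i});print(k,n,np.round(x[:2],1),round(f,2))
E
```

```text
lens colour centroid - model (px, 2.3mm) [0.4 3.2] 148 309
marker colour centroid - model (px, 2.3mm) [-0.4  0.1] 295 449
bar colour centroid - model (px, 2.3mm) [-1.5  0.2] 212 302
bwedge top [ 433.5 -378.4] 1.3
bwedge scene [ 454.3 -358.1] 0.02
bbar top [574.5 -89.1] 0.16
bbar scene [575.6 -87.4] 0.06
```

View pics/ov.png

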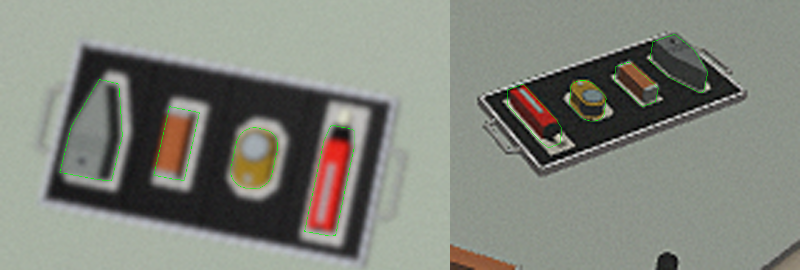

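The outlines drawn for seated pieces match all four objects in both views. The lens's 3.2 px colour offset comes from its clear window. The odd top-view fit for the big wedge comes from the arm hiding it, and the scene view shows it unmoved. Handing in.

```bash
python3 -c "
from rig import env
print(env.sign_off(), env.observe()['clock'])"
```

```text
the job is handed in; nothing more can be done
the job is handed in; nothing more can be done
```

The field kit is packed and handed in after about 29 s of the 102 s allowed. The marker holder, small wedge (tip to +x), short bar and brass lens each lie in their own recess. The lens was let go less than about 2 mm above its recess floor.

**Last checks:**
- **Kit pieces:** outlines projected for seated pieces matched all four in both camera views. The wedge was compared by eye only. The marker and bar colour centroids were off by about 1 mm and 3.5 mm.
- **Bench pieces:** the long bar fits within 1 mm of its start in both views, and the big wedge does so in the scene view.
- **Arm:** it was clear of everything, with about zero force on the tool.

**Checks that disagreed:**
- **Big wedge, top view:** this fit failed, most likely because the parked arm hid the wedge.
- **Lens colour centroid:** it was off by 3.2 px (about 7 mm). I put that down to its colourless glass window, since the outline itself agreed.

**Slip:** early on I sent a move while a fitting script was still running, against the rules. The script stopped with an error, the arm was unaffected, and I reran the fits.

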